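# Refit the cooking plate's control knob

## Robot

A 7-joint arm with a two-finger parallel gripper is mounted at the origin on a cart in front of the work surface, level with it; the furniture and walls round the work are solid. World frame = base frame: x ahead of the robot, y to its left, z up, the work surface at z = 0. Lengths are in m, angles in rad, forces in N, time in s.
With the tool pointing down it reaches from about 0.4 to 0.875 m from the base axis. Payload 19.3 kg.
Tool frame: the origin (TCP) lies on the centre line of the jaws, within the pads' length; the fingertips stand 14 mm ahead of it and the grasp point (between the pads) lies 5 mm behind it; z points along the fingers, y is the line along which they close (so a half turn about z gives the same grasp; the last joint's range is limited). The gripper opens to 85 mm and grips with 20 to 120 N. Pads are 22 mm wide; open, the fingers measure 114 mm over their backs; the gripper's body (76 mm by 85 mm) begins 54 mm behind the grasp point. The pads swing forward as they close: fully open they stand 13 mm farther back than shut.
Start: joints at [-1.38, 0.521, -0.036, 1.599, 0.021, 1.021, -0.113], TCP at [0.161, 0.604, 0.222] pointing down, gripper open.
Joint ranges: [-2.91, 2.91], [-0.3, 2.13], [-1.5, 1.42], [0.17, 2.43], [-1.26, 4.41], [0.16, 1.93], [-2.52, 2.52]. Speed limits (rad/s): [1.89, 1.89, 2.39, 2.39, 3.01, 3.01, 3.01].

## Interface

Orientations are given as a unit quaternion [w, x, y, z].
In Python, from plant import manip, eyes gives the robot as it stands.
- The arm moves only by the tool play_rows, never from a script. Its argument "plan" is a list that holds one entry, the list of rows, each a list of 7 numbers: the shift along the tool's x, y, z in mm, then the turn, a rotation vector about the tool's x, y, z in degrees, then the closure, from -1 (fully open) to 1 (shut), so that 0 is half open. In form: [[[x, y, z, rx, ry, rz, gripper], ...]]. A call has exactly 10 rows; each row shifts and turns the commanded pose from where the row before left it, along the tool's axes as they then stand; what a row does not reach is not made up. A row lasts 1/8 s, in which the tool goes at most 62.5 mm and 10.7 degrees, less where a joint would pass 70% of its speed; a pose out of reach is approached as far as the arm can. A call is refused whole if a number of a shift passes 62.5 or a number of a turn 10.7, either way. A call with a gripper value outside its range is refused whole. The fingers move at their own pace and stop on an object; "force" is the grip in N (left out, the last holds). Time passes only in rows, so rows that do not move let the fingers close, or fill a call up. It gives the time, the measured TCP pose, the force, the opening and the grip force at its end, in the units of the state.
- manip.get_state(): the state, without advancing time (a new reading comes with each control period).
- eyes.get_image(name): name is "scene" or "side" or "wrist"; returns the picture (384x512x3 uint8, red, green, blue); there is no depth.
- eyes.camera_info(name): a dict with "fov_y" (degrees; the focal length in pixels is half the picture's height over the tangent of half this angle, whatever the lens; pixels are square), "cx", "cy" (the principal point, pixels), "pose" (4x4, takes a point from camera to world coordinates). Camera axes: x right, y down, z forward; pixel columns grow to the right and rows downward; lengths in m; the calibration is good to about 2 mm. A picture is of the moment at which its call begins: read the wrist's pose just before it. camera_info takes no time and is no camera call; for the wrist camera it gives the pose at the moment of the call.
- manip.close_job(): hands the job in; it is judged then, once.
The state is a dict: "clock": time; "joints": joint angles; "dq": joint speeds; "effort": joint torques, N m; "ee_pos": TCP position; "tcp_rot": TCP orientation; "wrist_force": force on the tool from outside, world axes, zero at the start; "wrist_torque": the same for the moment, N m; "opening": finger opening in m; "gripper_force": force on a finger pad.
Only numpy, scipy, OpenCV 4.12 (cv2) and the standard library are available. Lean on these libraries where they do the work, as an engineer would, in place of code of your own. Each camera call takes 0.05 s, during which the arm holds its last target. There are 200 camera calls.

## Task

The control knob has been pulled off the table-top cooking plate for washing. Put it back on its keyed shaft, which was left switched on: press lightly while turning it slowly until it drops, and push it fully home on the key. Only then turn it to off, so that its pointer lines up with the off tick on the deck, and let go; never force it, and leave the saucepan, the mug and the bowl where they stand.

Things in the scene. Friction and masses are not known exactly. Their poses are not given: they have to be found in the camera images.
- hob: table-top cooking plate, fixed: white case, steel deck, 240 (x) x 340 (y) x 55 mm high; dark heating disc, 170 mm across, 10 mm high, centred at x +10, y -55 mm. Origin: centre of its underside; z up, x to its back, away from the robot at yaw 0. The control shaft stands upright out of the deck at x -55, y +110 mm.
- seat (a point): point on the control shaft's axis at the top of its collar (22 mm across), 7 mm over the deck; axes as the plate's. Fully home, the knob's underside rests on the collar here. The shaft is sprung downwards: it begins to give at 2 N, has given 3 mm at 8 N, then is solid; released, it comes up again.
- key_level (a point): point on the shaft's axis, 12 mm above the collar: height of the top of the shaft's one key (5 mm wide, reaching 10.5 mm from the axis). The key was left 0.6 to 1.35 rad clockwise (from above) of off; its angle is not measured. At off it points at the off tick, against a stop. The shaft needs 0.09 N m to turn and stays where left; a knob dragged lightly (under 8 N) over the key does not turn it.
- shaft_top (a point): top of the round shaft, on its axis, 22 mm above the collar. The shaft is 12 mm in diameter, its top 3 mm coned to 7 mm. The knob first slides 10 mm down the round part, then rides on the key until its keyway meets the key, then drops 12 mm onto the collar.
- off_mark (a point): middle of the dark off tick (14 x 3 mm) on the deck, 37 mm from the shaft's axis in the plate's +x direction; the small dots of the heat scale follow clockwise. Off is the counter-clockwise end of the shaft's travel.
- knob: loose black plastic knob, about 80 g, upright on the table. Origin on its axis at its underside, z up. Skirt 47 mm across; 27 mm up to the top disc; on it a grip bar 12 mm wide (y), 34 mm long (x), up to 47 mm, with a narrow nose and white line at its +x end (pointer). Bore from below 13.6 mm across, 23 mm deep, with a keyway 6.5 mm wide on the +x side, under the pointer.
- pointer (a point): end of the knob's pointer: 21.5 mm from the knob's axis along its +x, 25 mm above its underside
- saucepan: grey saucepan standing on the heating disc, bowl 172 mm across, 91 mm high, loose; its wooden handle points to the back right. Origin: middle of its whole length under the pan, 75 mm from the bowl's axis towards the handle. Leave it
- mug: beige stoneware mug, 81 mm high, loose, behind the knob; leave it
- bowl: small dark brown bowl, 88 mm across, 40 mm high, loose, in front of the knob; leave it

How it is judged:
By the outcome, as a careful person would: the job done as asked, in the order asked, and still so for the second after the job is handed in, with the robot touching nothing.
It also fails if it takes over 56 s, if anything falls off the work surface, if the arm or the gripper's body presses on something with over 40 N, if the wrist force passes 120 N, or if a joint passes its speed limit or range.

## Working session

There is one attempt and no reset: what is moved stays moved. The work goes in short steps, Python scripts to look and compute and a tool call to move; the robot and the scene stay as the last step left them, time stands still between calls to the robot, and variables do not carry over. Pictures are saved under pics/ and viewed, at most 10 in all, crops included, and the job is handed in when it is done.

Besides the shell and the picture viewer there is one more tool, called as name(argument=value, ...) on one line, values as JSON. play_rows: Moves the arm, as the interface text tells. Its arguments: {"type":"object","properties":{"plan":{"type":"array","items":{"type":"array","items":{"type":"array","items":{"type":"number"}}}},"force":{"type":"number"}},"required":["plan"]}

```bash
ls; mkdir -p pics
python3 - <<'E'
from plant import manip, eyes
import cv2, numpy as np
print(manip.get_state())
for n in ("scene","side","wrist"):
    i=eyes.camera_info(n); print(n,i['fov_y'],i['cx'],i['cy'],np.round(i['pose'],4).tolist(), [k for k in i])
a=[eyes.get_image(n) for n in ("scene","side")]
for n,p in zip("ab",a): cv2.imwrite(f'pics/{n}0.png',cv2.resize(p[:,:,::-1],(800,600),interpolation=cv2.INTER_CUBIC))
E
```

```text
pics
{'clock': 0.0, 'joints': array([-1.3801895 ,  0.52200148, -0.03631665,  1.59997656,  0.02118745,
        1.02109616, -0.112775  ]), 'dq': array([-0.00053173, -0.00038718, -0.00187682, -0.00169573,  0.00205019,
        0.00014354, -0.00049366]), 'effort': array([ 6.75717984e-04, -9.27114987e+01,  1.98011689e+00, -3.69928336e+01,
        1.78831798e-02,  8.26439238e-03,  4.49491904e-05]), 'ee_pos': array([0.16111477, 0.60353302, 0.22104493]), 'tcp_rot': array([-3.53781068e-05,  1.30034829e-01,  9.91509275e-01, -5.47373550e-04]), 'wrist_force': array([-0.42654882,  0.47607364,  0.81409479]), 'wrist_torque': array([-0.03588577,  0.02667376, -0.0442702 ]), 'gripper_force': 0.0, 'opening': 0.0852642907219606}
scene 47.66405761598591 252.2782071135359 195.77374410521514 [[0.6043, -0.5846, 0.5413, -0.0071], [-0.7965, -0.4281, 0.4269, -0.4112], [-0.0178, -0.6892, -0.7244, 0.8148], [0.0, 0.0, 0.0, 1.0]] ['fov_y', 'cx', 'cy', 'pose']
side 45.730752772480976 258.69832883074855 193.99549049122638 [[0.9999, 0.0042, -0.016, 0.5484], [0.0162, -0.4278, 0.9037, -0.97], [-0.003, -0.9039, -0.4278, 0.5684], [0.0, 0.0, 0.0, 1.0]] ['fov_y', 'cx', 'cy', 'pose']
wrist 60.91750770567962 257.00462765485986 192.97263027365003 [[0.2573, 0.9195, 0.2973, 0.0845], [0.9663, -0.2443, -0.0808, 0.6234], [-0.0017, 0.3081, -0.9514, 0.3735], [0.0, 0.0, 0.0, 1.0]] ['fov_y', 'cx', 'cy', 'pose']
```

View pics/a0.png

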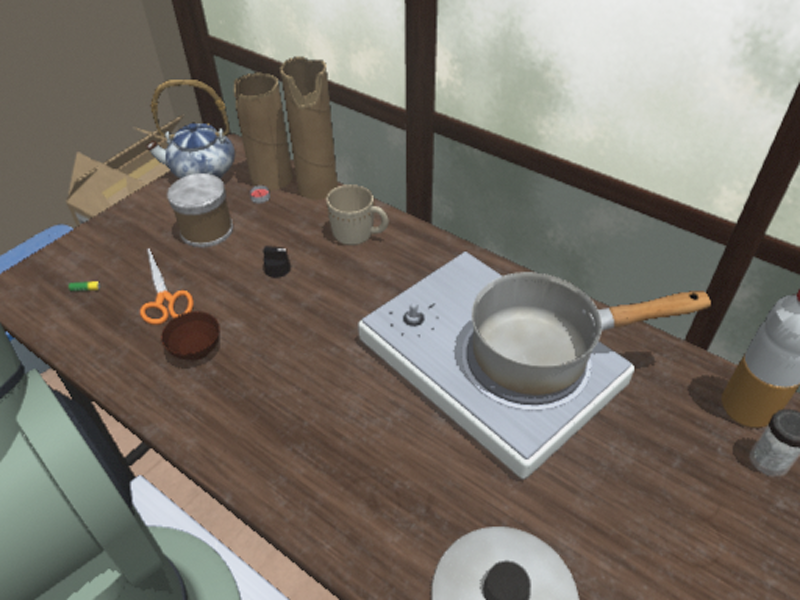

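View pics/b0.png

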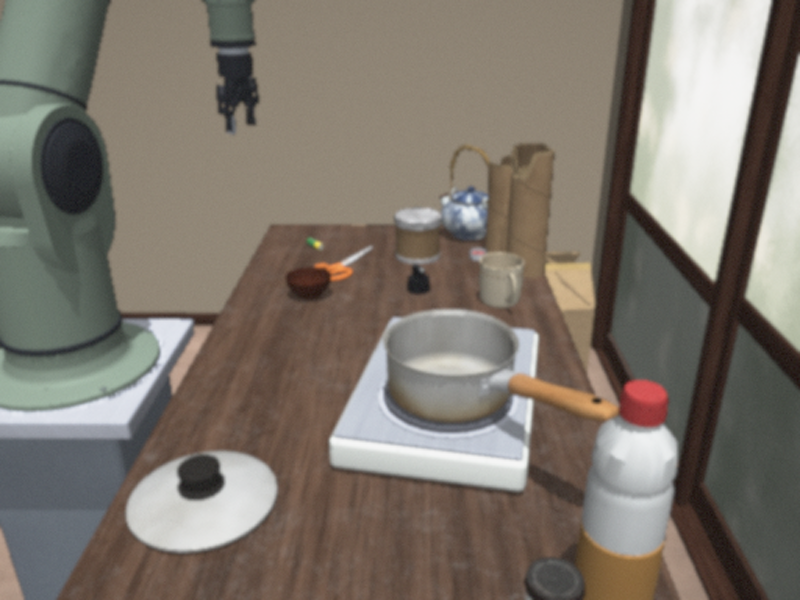

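The scene view shows the knob at (277,262), mug (352,213), bowl (190,338), shaft (413,315) and off tick (432,306). The side view agrees.

```bash
cat > h.py <<'E'
from plant import manip, eyes
import cv2, numpy as np
from scipy.spatial.transform import Rotation as R
def K(i): f=192/np.tan(np.radians(i['fov_y']/2)); return f
def ray(i,u,v,z):
    f=K(i); d=i['pose'][:3,:3]@np.array([(u-i['cx'])/f,(v-i['cy'])/f,1]); o=i['pose'][:3,3]
    return o+d*(z-o[2])/d[2]
def proj(i,p):
    q=i['pose'][:3,:3].T@(np.array(p)-i['pose'][:3,3]); return i['cx']+K(i)*q[0]/q[2], i['cy']+K(i)*q[1]/q[2]
def rot(s=None): # tcp Rotation
    q=(s or manip.get_state())['tcp_rot']; return R.from_quat([q[1],q[2],q[3],q[0]])
E
python3 - <<'E'
from h import *
i=eyes.camera_info('scene')
for n,u,v,z in [('knobbase',277,272,0),('knobtop',276,250,.047),('c1',359,327,.055),('c2',465,254,.055),('c3',632,370,.055),('c4',523,464,.055),('shafttop',413,307,.084),('collar',413,317,.062),('tick',432,306,.055),('bowl',190,335,.03),('mugbase',352,240,0),('mugtop',350,190,.081)]:
    print(n,ray(i,u/1.5625,v/1.5625,z).round(4))
im=eyes.get_image('scene')
a=cv2.resize(im[140:190,150:210],None,fx=6.66,fy=6.66,interpolation=cv2.INTER_CUBIC)[:333,:400]
b=cv2.resize(im[180:230,235:295],None,fx=6.66,fy=6.66,interpolation=cv2.INTER_CUBIC)[:333,:400]
cv2.imwrite('pics/c.png',np.hstack([a,b])[:,:,::-1])
E
```

```text
knobbase [ 0.546   0.2835 -0.    ]
knobtop [0.5524 0.2828 0.047 ]
c1 [0.4946 0.0527 0.055 ]
c2 [0.725  0.0135 0.055 ]
c3 [ 0.6592 -0.3085  0.055 ]
c4 [ 0.4376 -0.2606  0.055 ]
shafttop [ 0.5537 -0.0045  0.084 ]
collar [ 0.5539 -0.0044  0.062 ]
tick [ 0.595  -0.0107  0.055 ]
bowl [0.3437 0.2681 0.03  ]
mugbase [ 0.6887  0.2316 -0.    ]
mugtop [0.7221 0.2573 0.081 ]
```

View pics/c.png

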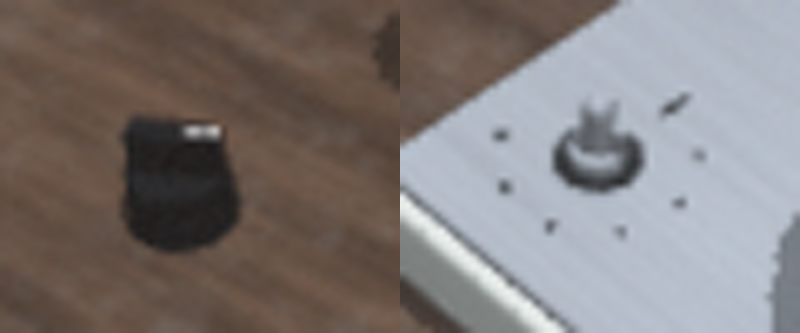

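play_rows(plan=[[[-46, -21, 0, 0, 0, 3.5, -1], [-45, -24, 2, 0, 0, 3.5, -1], [-43, -27, 4, 0, 0, 3.5, -1], [-41, -30, 6, 0, 0, 3.5, -1], [-39, -32, 8, 0, 0, 3.5, -1], [-37, -35, 8, 0, 0, 3.5, -1], [-35, -37, 8, 0, 0, 3.5, -1], [-32, -39, 8, 0, 0, 3.5, -1], [-30, -41, 8, 0, 0, 3.5, -1], [-27, -43, 8, 0, 0, 3.5, -1]]])

```text
clock: 1.4
ee_pos: [0.3081, 0.1504, 0.1614]
tcp_rot: [0.0, 0.423, 0.906, 0.0]
wrist_force: [0.9, -0.1, 0.1]
opening: 0.0852
gripper_force: 0.0
```

Run:
```python
from h import *
s=manip.get_state(); print(s['clock'],s['ee_pos'],rot(s).as_matrix().round(3).tolist(),s['dq'].round(2),s['joints'].round(2),s['wrist_force'])
i=eyes.camera_info('wrist'); im=eyes.get_image('wrist')
np.save('w1.npy',im); print(i['pose'].round(4).tolist(),proj(i,[.549,.283,.047]),proj(i,[.554,-.004,.084]))
np.save('w1p.npy',i['pose'])
cv2.imwrite('pics/w1.png',cv2.resize(im[:,:,::-1],(800,600),interpolation=cv2.INTER_CUBIC))
```

```text
1.4 [0.30807509 0.15041035 0.16138361] [[-0.642, 0.767, 0.0], [0.767, 0.642, 0.0], [-0.0, 0.0, -1.0]] [ 0.44 -0.3   0.25  0.69 -0.02 -0.38  0.24] [-0.81  0.18  0.21  2.35 -0.06  0.61  0.14] [ 0.94949208 -0.08412775  0.06271088]
[[0.7667, 0.6109, 0.1976, 0.2571], [0.642, -0.7291, -0.237, 0.2105], [-0.0008, 0.3086, -0.9512, 0.3139], [0.0, 0.0, 0.0, 1.0]] (np.float64(557.12043797742), np.float64(240.7981823425336)) (np.float64(346.64121348804207), np.float64(458.4551592489572))
```

View pics/w1.png

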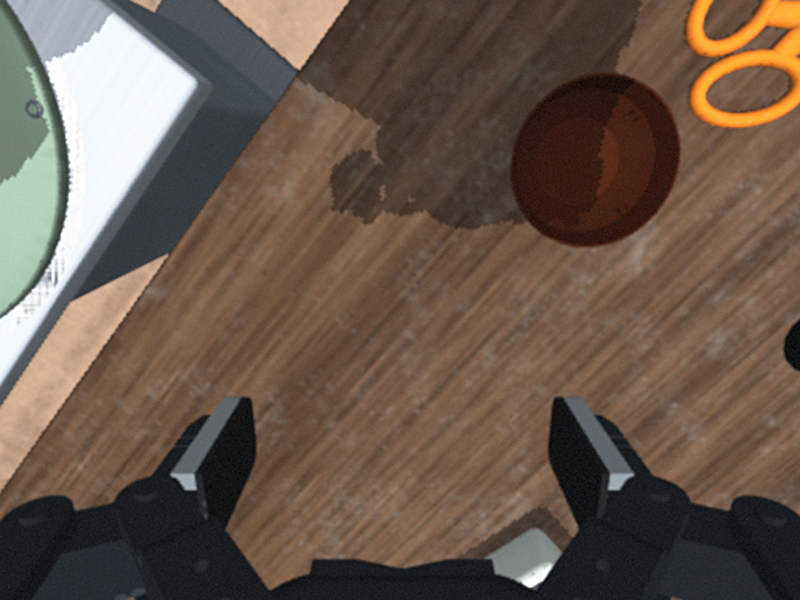

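The wrist view shows the bowl at (595,160) and the knob at the right edge (795,345). My shift compensation had the wrong sign, so I correct it now.

play_rows(plan=[[[-8, 45, 0, 0, 0, 0, -1], [-8, 45, 0, 0, 0, 0, -1], [-8, 45, 0, 0, 0, 0, -1], [-8, 45, 0, 0, 0, 0, -1], [-9, 44, 0, 0, 0, 0, -1], [-9, 43, 0, 0, 0, 0, -1], [0, 0, 0, 0, 0, 0, -1], [0, 0, 0, 0, 0, 0, -1], [0, 0, 0, 0, 0, 0, -1], [0, 0, 0, 0, 0, 0, -1]]])

```text
clock: 2.7
ee_pos: [0.5445, 0.2854, 0.1619]
tcp_rot: [-0.0, 0.422, 0.907, 0.0]
wrist_force: [-0.2, -0.6, 0.5]
opening: 0.0856
gripper_force: 0.0
```

Run:
```python
from h import *
s=manip.get_state(); print(s['clock'],s['ee_pos'],rot(s).as_matrix().round(3).tolist(),s['dq'].round(2),s['joints'].round(2),s['wrist_force'])
i=eyes.camera_info('wrist'); im=eyes.get_image('wrist')
print(i['pose'].round(4).tolist()); u,v=proj(i,[.549,.283,.03]); print(u,v)
u=int(u);v=int(v); c=im[max(v-50,0):v+50,max(u-66,0):u+67]; print(max(v-50,0),max(u-66,0))
np.save('w2.npy',im);np.save('w2p.npy',i['pose'])
cv2.imwrite('pics/w2.png',cv2.resize(c[:,:,::-1],None,fx=6,fy=6,interpolation=cv2.INTER_CUBIC))
```

```text
2.7 [0.54452441 0.28544979 0.16192275] [[-0.644, 0.765, 0.0], [0.765, 0.644, 0.0], [0.0, 0.0, -1.0]] [ 0.    0.    0.   -0.01 -0.   -0.    0.  ] [-0.71  0.58  0.2   1.69 -0.14  0.88  0.24] [-0.20902538 -0.59866869  0.5022222 ]
[[0.765, 0.6128, 0.198, 0.4934], [0.644, -0.7276, -0.2365, 0.3454], [-0.0009, 0.3084, -0.9513, 0.3144], [0.0, 0.0, 0.0, 1.0]]
259.8830046619357 183.87039062917444
133 193
```

View pics/w2.png

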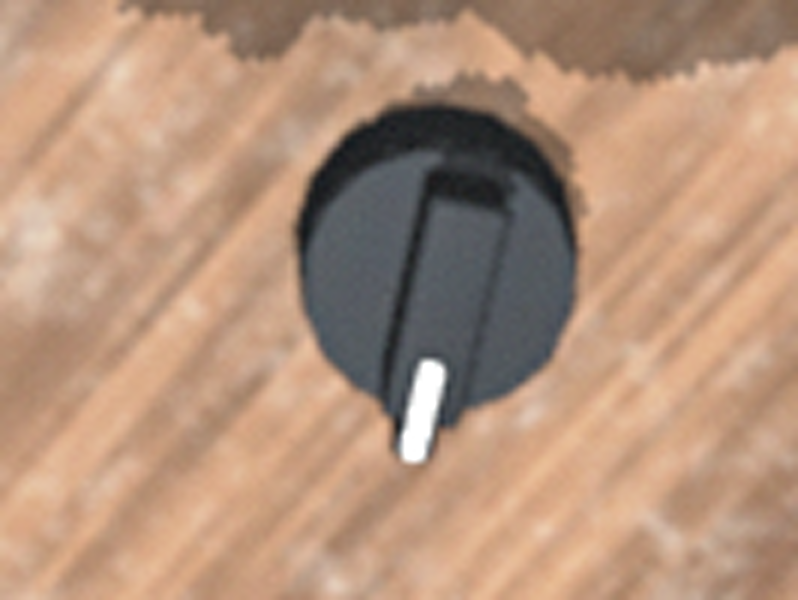

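The crop shows the knob's disc spanning columns 303–577 and centred near (440,281). The bar runs from its rear mid (467,203), and the white line goes from (431,365) to (413,460).

Run:
```python
from h import *
i=eyes.camera_info('wrist')
P=lambda u,v,z: ray(i,(u+.5)/6-.5+193,(v+.5)/6-.5+133,z)
c=P(440,281,.027); r=P(467,203,.047); a=P(431,365,.047); b=P(413,460,.047); b2=P(413,460,.03)
print(c,r,a,b,b2, 'diam',np.linalg.norm(P(303,281,.027)-P(577,281,.027)))
# bar side edges
for x in [(r,a),(a,b)]: d=x[1]-x[0]; print(np.degrees(np.arctan2(d[1],d[0])),np.linalg.norm(d))
for e in [((425,205),(384,395)),((510,212),(464,410))]:
    d=P(*e[1],.047)-P(*e[0],.047); print('edge',np.degrees(np.arctan2(d[1],d[0])),np.linalg.norm(d))
s=manip.get_state(); T=rot(s)
for p in (c,): print((T.inv().apply(p-s['ee_pos'])*1000).round(1))
print('barmid z47',P(447,304,.047))
```

```text
[0.55116235 0.28918229 0.027     ] [0.54267882 0.30411996 0.047     ] [0.55429609 0.28276237 0.047     ] [0.56175046 0.26998834 0.047     ] [0.56609042 0.26519238 0.03      ] diam 0.041695446673991624
-61.456419063931484 0.02431270361712695
-59.73399852254629 0.014789973421870772
edge -61.47115043338334 0.028668601259245193
edge -61.60804505854696 0.029998055864691637
[ -1.4   7.3 134.9]
barmid z47 [0.55011494 0.29116143 0.047     ]
```

play_rows(plan=[[[-1.4, 7.3, 10, 0, 0, 0, -1], [0, 0, 20, 0, 0, 5.7, -1], [0, 0, 25, 0, 0, 5.7, -1], [0, 0, 25, 0, 0, 0, -1], [0, 0, 20, 0, 0, 0, -1], [0, 0, 12, 0, 0, 0, -1], [0, 0, 6, 0, 0, 0, -1], [0, 0, 0, 0, 0, 0, -1], [0, 0, 0, 0, 0, 0, 0.5], [0, 0, 0, 0, 0, 0, 1]]], force=50)

```text
clock: 4.0
ee_pos: [0.5516, 0.2894, 0.0442]
tcp_rot: [0.0, 0.51, 0.86, 0.0]
wrist_force: [-0.0, -0.4, 0.7]
opening: 0.0515
gripper_force: 0.0
```

play_rows(plan=[[[0, 0, 0, 0, 0, 0, 1], [0, 0, 0, 0, 0, 0, 1], [0, 0, 0, 0, 0, 0, 1], [0, 0, 0, 0, 0, 0, 1], [0, 0, 0, 0, 0, 0, 1], [0, 0, -5, 0, 0, 0, 1], [0, 0, -25, 0, 0, 0, 1], [0, 0, -45, 0, 0, 0, 1], [0, 0, -40, 0, 0, 0, 1], [0, 0, -5, 0, 0, 0, 1]]])

```text
clock: 5.25
ee_pos: [0.5526, 0.2898, 0.1667]
tcp_rot: [0.001, 0.51, 0.86, 0.002]
wrist_force: [0.1, 0.1, 0.0]
opening: -0.0001
gripper_force: 0.0
```

Run:
```python
from h import *
s=manip.get_state(); print(s['clock'],s['ee_pos'],rot(s).as_matrix().round(3).tolist(),s['joints'].round(2),s['wrist_force'],s['opening'])
a=eyes.get_image('wrist'); b=eyes.get_image('side'); 
cv2.imwrite('pics/w3.png',np.hstack([cv2.resize(a,(400,300)),cv2.resize(b[60:210,180:380],(400,300))])[:,:,::-1])
# shaft estimate from scene crop (origin 235,180, x6.66)
i=eyes.camera_info('scene')
P=lambda u,v,z: ray(i,(u-400+.5)/6.66-.5+235,(v+.5)/6.66-.5+180,z)
c=P(598,157,.058); t1=P(663,113,.055); t2=P(690,96,.055); print(c,t1,t2,(t1+t2)/2, P(600,155,.062),P(600,150,.062))
for d in [(t1+t2)/2-c, t2-t1]: print(np.degrees(np.arctan2(d[1],d[0])),np.linalg.norm(d))
for d in [(501,135),(505,187),(550,227),(621,232),(680,203),(699,155)]:
  p=P(*d,.055)-c; print(p,np.linalg.norm(p),np.degrees(np.arctan2(p[1],p[0])))
```

```text
5.25 [0.55256305 0.28976585 0.16671834] [[-0.479, 0.878, 0.004], [0.878, 0.479, 0.002], [0.0, 0.004, -1.0]] [-0.75  0.59  0.26  1.67 -0.18  0.9   0.08] [0.05546751 0.06471847 0.00812717] -7.845711588258471e-05
[ 0.55611406 -0.00276034  0.058     ] [ 0.58967111 -0.00735257  0.055     ] [ 0.60241201 -0.01035103  0.055     ] [ 0.59604156 -0.0088518   0.055     ] [ 0.55433041 -0.00492363  0.062     ] [ 0.55627391 -0.00350808  0.062     ]
-8.674324061307937 0.04050075936931393
-13.243092995484975 0.01308897900042107
[-0.00968899  0.03602678 -0.003     ] 0.03742733796024534 105.05287592454152
[-0.02880944  0.01961952 -0.003     ] 0.03498441683545892 145.74474616583376
[-0.03443534 -0.00441585 -0.003     ] 0.03484669588273713 -172.69249503947853
[-0.0216676  -0.02570238 -0.003     ] 0.033750516836345876 -130.13153879405232
[ 0.0015262  -0.03448795 -0.003     ] 0.034651814577907926 -87.46614312246723
[ 0.02428271 -0.02681674 -0.003     ] 0.03630133897215983 -47.83897871770946
```

View pics/w3.png

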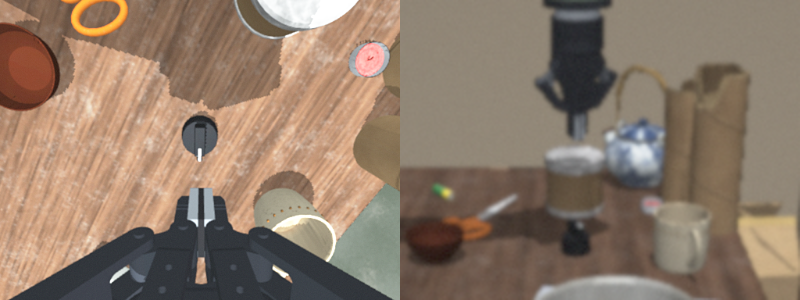

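The wrist view shows the gripper shut and empty, with the knob still on the table near half-scale (200,135). The side view agrees that the grasp missed. I measure the knob by segmentation to find out why.

```bash
cat >> h.py <<'E'
def knob(im,i,z0=0.,box=None):
    f=im.astype(int); g=f.sum(2)/3; m=np.zeros(g.shape,bool); u,v=box; m[max(v-40,0):v+40,max(u-40,0):u+40]=1
    def blob(b,lo):
        n,l,st,c=cv2.connectedComponentsWithStats((b&m).astype(np.uint8)); 
        return [(st[k],c[k],l==k) for k in range(1,n) if st[k][4]>=lo]
    sat=f.max(2)-f.min(2)
    w=blob((g>190)&(sat<25),8); d=blob((g<125)&(f[:,:,0]-f[:,:,2]<12),200)
    return w,d
E
python3 - <<'E'
from h import *
i=eyes.camera_info('wrist')
im=cv2.imread('pics/w3.png')
im=eyes.get_image('wrist')
for name,I,ii,b in [('now',im,i,(256,173)),('w2',np.load('w2.npy'),dict(i,pose=np.load('w2p.npy')),(266,180))]:
    w,d=knob(I,ii,0,b)
    print(name)
    for st,c,_ in w: print(' white',st,c.round(1),ray(ii,*c,.047).round(4))
    for st,c,mk in d:
        print(' dark',st,c.round(1)); 
s=manip.get_state()
for p in [[.551,.289,.027],[.551,.289,0],[.562,.270,.047],[.5428,.304,.047]]: print(np.round(proj(i,p),1))
print('tip',np.round(proj(i,s['ee_pos']+[0,0,-.014]),1))
v=180;
E
```

```text
now
 white [255 191   5  17  75] [256.8 198.8] [0.5576 0.2766 0.047 ]
 dark [ 235  149   45   57 1823] [257.1 173.4]
w2
 white [260 193   7  17  72] [262.9 201. ] [0.5577 0.2766 0.047 ]
 dark [ 243  151   46   56 1839] [265.4 175.4]
[257.  177.2]
[257.  170.1]
[257.6 207.3]
[257.  163.9]
tip [257.2 234.2]
```

Run:
```python
from h import *
i=eyes.camera_info('wrist'); s=manip.get_state(); T=rot(s)
for z in (-.03,-.02,-.01,0,.007,.014):
    print(z,[np.round(proj(i,s['ee_pos']+T.apply([x,y,z])),1).tolist() for x,y in ((-.011,0),(0,0),(.011,0),(0,.01))])
im=eyes.get_image('wrist'); cv2.imwrite('pics/w4.png',cv2.resize(im[140:384,157:357][:,:,::-1],None,fx=2.4,fy=2.4,interpolation=cv2.INTER_CUBIC))
```

```text
-0.03 [[258.2, 300.6], [258.2, 278.9], [258.3, 256.2], [281.4, 279.0]]
-0.02 [[258.1, 287.4], [258.2, 266.8], [258.2, 245.2], [279.9, 266.8]]
-0.01 [[258.1, 275.7], [258.1, 256.1], [258.2, 235.6], [278.6, 256.1]]
0 [[258.1, 265.3], [258.1, 246.6], [258.1, 227.1], [277.4, 246.6]]
0.007 [[258.0, 258.7], [258.1, 240.5], [258.1, 221.7], [276.6, 240.6]]
0.014 [[258.0, 252.5], [258.0, 235.0], [258.1, 216.7], [275.9, 235.0]]
```

View pics/w4.png

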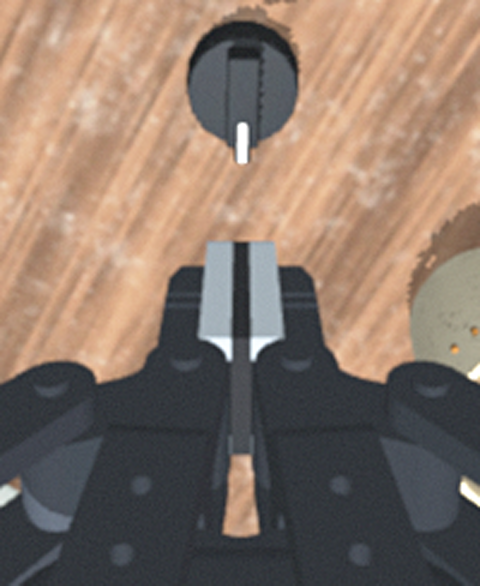

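Run:
```python
from h import *
i=eyes.camera_info('side'); s=manip.get_state()
for dz in (-.02,-.014,0,.016): print(dz,np.round(proj(i,s['ee_pos']+[0,0,dz]),1))
im=eyes.get_image('side'); c=im[105:150,255:285].astype(int).sum(2)//3
print(c[:, 6:22])
im=eyes.get_image('scene'); i=eyes.camera_info('scene')
for dz in (-.02,-.014,0,.016): print(dz,np.round(proj(i,s['ee_pos']+[0,0,dz]),1))
u,v=map(int,proj(i,s['ee_pos'])); print(u,v); print(im[v-16:v+24,u-10:u+11].astype(int).sum(2)//3)
```

```text
-0.02 [267.1 141. ]
-0.014 [267.1 139. ]
0 [267.1 134.3]
0.016 [267.1 129. ]
[[ 59  41  41  41  40  39  40  41  38  37  45  41  40  44  51  55]
 [ 59  42  43  42  40  42  41  42  41  42  39  40  43  41  45  44]
 [ 60  46  42  40  42  43  44  40  37  40  40  41  44  44  42  42]
 [ 74  48  40  38  40  39  39  42  36  39  40  38  44  40  38  43]
 [ 78  52  37  38  40  39  40  38  42  36  39  38  39  39  41  44]
 [ 64  48  37  40  42  41  39  36  42  40  39  33  41  37  39  42]
 [ 53  47  40  37  35  44  37  39  43  43  45  42  36  44  43  45]
 [ 46  42  43  37  40  45  40  43  40  40  38  38  44  44  44  43]
 [ 52  48  46  43  39  41  47  45  44  43  43  43  46  41  44  47]
 [ 50  44  45  44  39  42  38  41  44  41  43  44  44  51  65  68]
 [ 54  50  47  44  44  43  47  45  45  43  44  43  54  72  92 100]
 [ 70  60  45  43  42  43  39  40  44  46  45  52  74  96 114 122]
 [ 95  74  50  41  44  44  51  50  53  60  59  71  96 115 128 130]
 [114  84  54  38  44  55  62  72  73  77  79  86 109 127 131 134]
 [121  90  57  41  46  62  84  92  90  92  91  95 115 131 133 133]
 [118  89  59  45 
[... 4938 characters left out ...]
3  82  79  80  76  75  75  74  74  76  77  78  79  80  80  80
   82  83  86]
 [ 95  94  88  85  82  81  80  80  79  75  78  77  77  78  76  74  77  78
   80  82  83]
 [ 93  93  91  91  89  88  89  86  82  81  78  78  76  76  76  76  75  77
   76  77  80]
 [ 92  90  91  92  93  95  96  94  88  84  83  79  76  76  76  74  75  75
   75  77  78]
 [ 89  89  90  92  92  97 101  97  91  88  86  82  78  76  75  72  74  75
   77  76  76]
 [ 86  87  92  93  95  94  95  94  91  89  86  84  81  80  79  74  74  76
   75  77  77]
 [ 89  88  88  90  94  92  89  86  85  86  87  90  87  82  80  78  75  76
   79  79  80]
 [ 72  71  71  67  67  72  70  68  71  83  83  85  86  86  84  83  81  80
   78  76  78]]
```

The views place the tips at TCP +15 mm, not −14 mm. In wrist view w4 the tip edge is at row 241, in the side view it is at row ~130, and the scene view puts it near row 120. So the first grasp closed above the bar without touching it. I regrasp about 27 mm lower.

play_rows(plan=[[[0, -1.5, 10, 0, 0, 0, -1], [0, 0, 25, 0, 0, 0, -1], [0, 0, 35, 0, 0, 0, -1], [0, 0, 30, 0, 0, 0, -1], [0, 0, 25, 0, 0, 0, -1], [0, 0, 14, 0, 0, 0, -1], [0, 0, 8, 0, 0, 0, -1], [0, 0, 3, 0, 0, 0, -1], [0, 0, 0, 0, 0, 0, -1], [0, 0, 0, 0, 0, 0, 1]]], force=50)

```text
clock: 6.8
ee_pos: [0.5504, 0.2887, 0.0142]
tcp_rot: [0.0, 0.51, 0.86, 0.0]
wrist_force: [-0.7, 0.3, 0.3]
opening: 0.0697
gripper_force: 0.0
```

play_rows(plan=[[[0, 0, 0, 0, 0, 0, 1], [0, 0, 0, 0, 0, 0, 1], [0, 0, 0, 0, 0, 0, 1], [0, 0, 0, 0, 0, 0, 1], [0, 0, 0, 0, 0, 0, 1], [0, 0, 0, 0, 0, 0, 1], [0, 0, 0, 0, 0, 0, 1], [0, 0, 0, 0, 0, 0, 1], [0, 0, 0, 0, 0, 0, 1], [0, 0, 0, 0, 0, 0, 1]]])

```text
clock: 8.05
ee_pos: [0.5503, 0.2886, 0.0144]
tcp_rot: [0.0, 0.51, 0.86, 0.0]
wrist_force: [-2.7, -2.0, 12.2]
opening: 0.0381
gripper_force: 48.7
```

The jaws caught the disc edge (38 mm), so I was now slightly too low. I open, raise 10 mm and close again.

play_rows(plan=[[[0, 0, 0, 0, 0, 0, -1], [0, 0, 0, 0, 0, 0, -1], [0, 0, -4, 0, 0, 0, -1], [0, 0, -6, 0, 0, 0, -1], [0, 0, 0, 0, 0, 0, 1], [0, 0, 0, 0, 0, 0, 1], [0, 0, 0, 0, 0, 0, 1], [0, 0, 0, 0, 0, 0, 1], [0, 0, 0, 0, 0, 0, 1], [0, 0, 0, 0, 0, 0, 1]]])

```text
clock: 9.3
ee_pos: [0.5501, 0.2885, 0.0236]
tcp_rot: [-0.0, 0.51, 0.86, -0.0]
wrist_force: [-0.9, 0.1, 1.6]
opening: 0.011
gripper_force: 51.5
```

play_rows(plan=[[[0, 0, -20, 0, 0, 0, 1], [0, 0, -46, 0, 0, 0, 1], [-49, -22, -15, 0, 0, 0, 1], [-50, -23, -15, 0, 0, 0, 1], [-50, -23, -15, 0, 0, 0, 1], [-50, -23, -15, 0, 0, 0, 1], [-50, -23, -15, 0, 0, 0, 1], [-50, -22, -15, 0, 0, 0, 1], [0, 0, 0, 0, 0, 0, 1], [0, 0, 0, 0, 0, 0, 1]]])

```text
clock: 10.55
ee_pos: [0.5741, -0.0388, 0.1804]
tcp_rot: [0.0, 0.51, 0.86, 0.0]
wrist_force: [-0.1, 0.6, -1.6]
opening: 0.0107
gripper_force: 51.3
```

Run:
```python
from h import *
s=manip.get_state(); print(s['clock'],s['ee_pos'],rot(s).as_matrix().round(3).tolist(),s['joints'].round(2),s['wrist_force'],s['opening'])
i=eyes.camera_info('wrist'); im=eyes.get_image('wrist'); np.save('w5.npy',im); np.save('w5p.npy',i['pose'])
u,v=proj(i,[.555,-.004,.062]); print(u,v)
u=int(u);v=int(v); u0,v0=max(u-75,0),max(v-50,0); c=im[v0:v0+110,u0:u0+150]; print(u0,v0)
cv2.imwrite('pics/w5.png',cv2.resize(c[:,:,::-1],None,fx=5.3,fy=5.3,interpolation=cv2.INTER_CUBIC))
```

```text
10.55 [ 0.57411544 -0.03875451  0.18039069] [[-0.479, 0.878, 0.001], [0.878, 0.479, 0.001], [0.0, 0.001, -1.0]] [-0.22  0.5   0.26  1.79 -0.17  0.87  0.62] [-0.10814153  0.59239625 -1.61351683] 0.010653287217634935
257.59292182904403 136.70709968093925
182 86
```

View pics/w5.png

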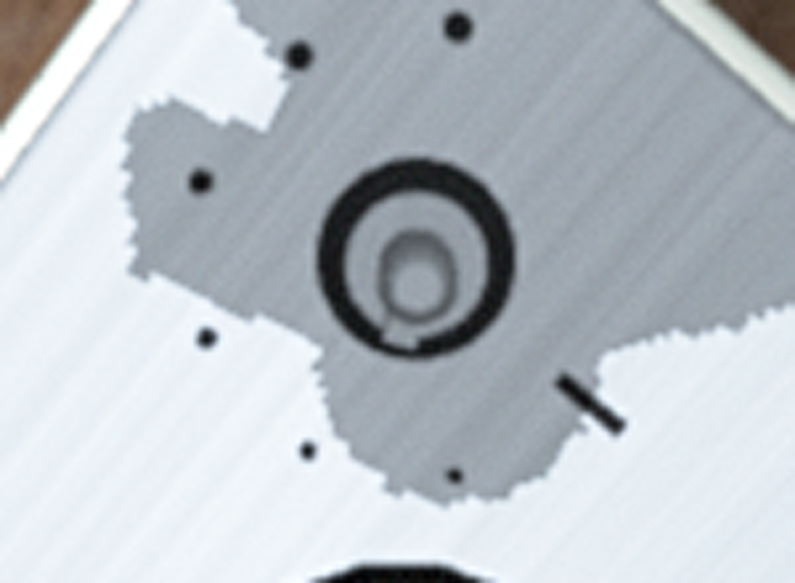

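The crop shows the dark ring centred near (417,258), the shaft top near (417,293), the key end near (399,345) and the off tick from (562,378) to (620,430).

Run:
```python
from h import *
i=dict(eyes.camera_info('wrist'),pose=np.load('w5p.npy')); s=manip.get_state()
P=lambda u,v,z: ray(i,(u+.5)/5.3-.5+182,(v+.5)/5.3-.5+86,z)
ang=lambda d: round(float(np.degrees(np.arctan2(d[1],d[0]))),1)
print('ring',P(417,258,.055),np.linalg.norm(P(318,258,.055)-P(516,258,.055)))
col=P(416,264,.062);print('collar',col,np.linalg.norm(P(342,264,.062)-P(490,264,.062)))
top=P(417,293,.084);print('top',top)
t1,t2=P(562,378,.055),P(620,430,.055);t=(t1+t2)/2
print('tick',t,np.linalg.norm(t2-t1),ang(t2-t1))
for c in (P(417,258,.055),top): print(np.linalg.norm((t-c)[:2]),ang(t-c),'key',[(ang(P(u,v,.074)-c),round(float(np.linalg.norm((P(u,v,.074)-c)[:2]))*1000,1)) for u,v in ((399,345),(382,340),(418,350),(400,330))])
dots=[(299,56),(458,27),(200,182),(206,338),(307,451),(454,475)]
c,r=cv2.minEnclosingCircle(np.float32([P(*d,.055)[:2]*1000 for d in dots]));print(c,r)
p=np.array([P(*d,.055)[:2] for d in dots]+[t[:2]])
from scipy.optimize import least_squares
f=least_squares(lambda q:np.hypot(*(p-q[:2]).T)-q[2],[.555,-.004,.037]);print('fit',f.x,(f.fun*1000).round(1))
print((rot(s).inv().apply([f.x[0]-s['ee_pos'][0],f.x[1]-s['ee_pos'][1],0])*1000).round(1))
e=P(0,178,.055);e2=P(100,12,.055);print('edge',ang(e2-e))
e=P(680,0,.055);e2=P(795,122,.055);print('edge',ang(e2-e))
# knob in hand
m=(im:=np.load('w5.npy')).astype(int).sum(2)/3
print([ (v,''.join('#' if m[v,u]<70 else ('w' if m[v,u]>185 else '.') for u in range(215,300))) for v in range(186,240,3)])
```

```text
ring [ 0.55649784 -0.00199537  0.055     ] 0.03158471690822335
collar [ 0.55629039 -0.00207582  0.062     ] 0.02303853744996863
top [ 0.55676131 -0.00303053  0.084     ]
tick [ 0.59298528 -0.00913281  0.055     ] 0.013088482914420593 -12.9
0.037178979604376175 -11.1 key [(-76.6, 10.8), (-90.6, 11.1), (-61.3, 11.2), (-79.7, 8.6)]
0.03673436970929567 -9.6 key [(-76.7, 9.8), (-92.1, 10.1), (-59.8, 10.2), (-80.2, 7.5)]
(556.3770141601562, -2.4082419872283936) 36.05678939819336
fit [ 0.55683868 -0.00226302  0.03631903] [ 0.  -0.3  0.2  0.2 -0.1 -0.4  0.5]
[39.7  2.1  0. ]
edge 84.2
edge -15.1
[(186, 'wwwwwwwwwwwwwwwwwwwwwwwwwwwwwwwwwwwwwwwwwwwwwwwwwwwwwwwwwwwwwwwwwwwwwwwwwwwwwwwwwwwww'), (189, 'wwwwwwwwwwwwwwwwwwwwwwwwwwwwwwwwwwwwwwwwwwwwwwwwwwwwwwwwwwwwwwwwwwwwwwwwwwwwwwwwwwwww'), (192, 'wwwwwwwwwwwwwwwwwwwwwwwwwwwwwwwwww.................wwwwwwwwwwwwwwwwwwwwwwwwwwwwwwwwww'), (195, 'wwwwwwwwwwwwwwwwwwwwwwwwww...############################..wwwwwwwwwwwwwwwwwwwwwwwwww'), (198, 'wwwwwwwwwwwwwwwwwwww.###########################################..wwwwwwwwwwwwwwwwwww'), (201, 'wwwwwwwwwwwwwwwww
[... 523 characters left out ...]
###################.wwwww'), (219, '....############################################################################.wwww'), (222, '....#############################################################################.www'), (225, '....#############################################################################.www'), (228, '....#############################################################################.www'), (231, '##################################################################################www'), (234, '..################################################################################.ww'), (237, '..################################################################################.ww')]
```

Run:
```python
from h import *
i=dict(eyes.camera_info('wrist'),pose=np.load('w5p.npy')); s=manip.get_state(); T=rot(s); f=s['ee_pos']
for dx in (-.002,0,.002):
    print(dx,[np.round(proj(i,f+T.apply([dx+r,0,z])),1).tolist() for r,z in ((.0235,.0236),(.0235,.0205),(.0208,-.0034))], [np.round(proj(i,f+T.apply([dx,q,.0236])),1).tolist() for q in (.0235,-.0235)])
m=np.load('w5.npy').astype(int).sum(2)//3
print(m[186:204,256:260].mean(1))
print(m[231:260,210:222:1].tolist()[0], m[225,290:302])
```

```text
-0.002 [[258.4, 191.8], [258.4, 193.5], [258.6, 213.8]] [[298.2, 229.7], [218.5, 229.7]]
0 [[258.4, 188.4], [258.4, 190.1], [258.6, 210.0]] [[298.4, 226.6], [218.4, 226.6]]
0.002 [[258.4, 185.0], [258.4, 186.6], [258.6, 206.2]] [[298.5, 223.5], [218.3, 223.5]]
[238.5  239.25 240.25 241.25 244.75 237.   151.75  36.5   11.25  17.25
  20.25  12.    19.    14.    18.    20.75  17.75  20.  ]
[61, 64, 60, 59, 58, 60, 58, 46, 19, 15, 13, 24] [ 24  19  19  18  16  25 109 211 241 238 237 237]
```

play_rows(plan=[[[14, 0.8, 0, 0, 0, 0, 1], [14, 0.8, 0, 0, 0, 0, 1], [13.8, 0.8, 5, 0, 0, 0, 1], [0, 0, 20, 0, 0, 0, 1], [0, 0, 20, 0, 0, 0, 1], [0, 0, 15, 0, 0, 0, 1], [0, 0, 8, 0, 0, 0, 1], [0, 0, 3, 0, 0, 0, 1], [0, 0, 3, 0, 0, 0, 1], [0, 0, 1.5, 0, 0, 0, 1]]])

```text
clock: 11.85
ee_pos: [0.5563, -0.0013, 0.1043]
tcp_rot: [0.0, 0.51, 0.86, 0.0]
wrist_force: [0.4, -0.3, 0.3]
opening: 0.0108
gripper_force: 51.3
```

play_rows(plan=[[[0, 0, 1.5, 0, 0, 0, 1], [0, 0, 1.5, 0, 0, 0, 1], [0, 0, 1.5, 0, 0, 0, 1], [0, 0, 1, 0, 0, 0, 1], [0, 0, 1, 0, 0, 0, 1], [0, 0, 1, 0, 0, 0, 1], [0, 0, 0, 0, 0, 0, 1], [0, 0, 0, 0, 0, 0, 1], [0, 0, 0, 0, 0, 0, 1], [0, 0, 0, 0, 0, 0, 1]]])

```text
clock: 13.1
ee_pos: [0.5562, -0.0013, 0.0966]
tcp_rot: [0.0, 0.51, 0.86, 0.0]
wrist_force: [-0.1, 0.1, 0.1]
opening: 0.0103
gripper_force: 51.4
```

play_rows(plan=[[[0, 0, 0.5, 0, 0, 0, 1], [0, 0, 0.5, 0, 0, 0, 1], [0, 0, 0.5, 0, 0, 0, 1], [0, 0, 0.5, 0, 0, 0, 1], [0, 0, 0, 0, 0, 0, 1], [0, 0, 0, 0, 0, 0, 1], [0, 0, 0, 0, 0, 0, 1], [0, 0, 0, 0, 0, 0, 1], [0, 0, 0, 0, 0, 0, 1], [0, 0, 0, 0, 0, 0, 1]]])

```text
clock: 14.35
ee_pos: [0.5562, -0.0013, 0.0946]
tcp_rot: [0.0, 0.51, 0.86, 0.0]
wrist_force: [-0.4, 0.6, 3.3]
opening: 0.0103
gripper_force: 51.9
```

play_rows(plan=[[[0, 0, 0.5, 0, 0, 1, 1], [0, 0, 0, 0, 0, 1, 1], [0, 0, 0, 0, 0, 1, 1], [0, 0, 0, 0, 0, 1, 1], [0, 0, 0, 0, 0, 1, 1], [0, 0, 0, 0, 0, 1, 1], [0, 0, 0, 0, 0, 1, 1], [0, 0, 0, 0, 0, 1, 1], [0, 0, 0, 0, 0, 0, 1], [0, 0, 0, 0, 0, 0, 1]]])

```text
clock: 15.6
ee_pos: [0.5561, -0.0013, 0.0941]
tcp_rot: [-0.0, 0.569, 0.822, -0.0]
wrist_force: [1.1, -0.2, -1.0]
opening: 0.0105
gripper_force: 51.2
```

Contact force has vanished after 8°, so the keyway seems to have met the key. I probe gently downwards.

play_rows(plan=[[[0, 0, 0.5, 0, 0, 0, 1], [0, 0, 0.5, 0, 0, 0, 1], [0, 0, 0.5, 0, 0, 0, 1], [0, 0, 0, 0, 0, 0, 1], [0, 0, 0, 0, 0, 0, 1], [0, 0, 0, 0, 0, 0, 1], [0, 0, 0, 0, 0, 0, 1], [0, 0, 0, 0, 0, 0, 1], [0, 0, 0, 0, 0, 0, 1], [0, 0, 0, 0, 0, 0, 1]]])

```text
clock: 16.85
ee_pos: [0.5562, -0.0013, 0.0926]
tcp_rot: [0.0, 0.569, 0.822, -0.0]
wrist_force: [0.5, -0.1, -1.3]
opening: 0.0106
gripper_force: 51.2
```

play_rows(plan=[[[0, 0, 1, 0, 0, 1, 1], [0, 0, 1, 0, 0, 0.5, 1], [0, 0, 1, 0, 0, 0, 1], [0, 0, 1, 0, 0, 0, 1], [0, 0, 1, 0, 0, 0, 1], [0, 0, 1, 0, 0, 0, 1], [0, 0, 1, 0, 0, 0, 1], [0, 0, 0, 0, 0, 0, 1], [0, 0, 0, 0, 0, 0, 1], [0, 0, 0, 0, 0, 0, 1]]])

```text
clock: 18.1
ee_pos: [0.5562, -0.0013, 0.0856]
tcp_rot: [0.0, 0.58, 0.815, 0.0]
wrist_force: [-0.2, 1.3, -0.4]
opening: 0.0106
gripper_force: 51.2
```

play_rows(plan=[[[0, 0, 0.5, 0, 0, 0, 1], [0, 0, 0.5, 0, 0, 0, 1], [0, 0, 0.5, 0, 0, 0, 1], [0, 0, 0.5, 0, 0, 0, 1], [0, 0, 0.5, 0, 0, 0, 1], [0, 0, 0.5, 0, 0, 0, 1], [0, 0, 0.5, 0, 0, 0, 1], [0, 0, 0, 0, 0, 0, 1], [0, 0, 0, 0, 0, 0, 1], [0, 0, 0, 0, 0, 0, 1]]])

```text
clock: 19.35
ee_pos: [0.5563, -0.0013, 0.0822]
tcp_rot: [0.0, 0.58, 0.815, 0.0]
wrist_force: [-1.3, 1.2, 6.4]
opening: 0.0105
gripper_force: 52.2
```

Seated: contact is 11–12 mm below the key-riding height, at 6 N. Next I turn towards off (counter-clockwise), allowing for the ~1.5 mm axis offset.

play_rows(plan=[[[0, 0, -0.7, 0, 0, 0, 1], [0, 0, -0.5, 0, 0, -2, 1], [0, -0.1, 0, 0, 0, -4, 1], [0, -0.1, 0, 0, 0, -4, 1], [0, -0.1, 0, 0, 0, -4, 1], [0, -0.1, 0, 0, 0, -4, 1], [0, -0.1, 0, 0, 0, -4, 1], [0, -0.1, 0, 0, 0, -4, 1], [0, -0.1, 0, 0, 0, -4, 1], [0, 0, 0, 0, 0, 0, 1]]])

```text
clock: 20.6
ee_pos: [0.5559, -0.0018, 0.0834]
tcp_rot: [0.0, 0.349, 0.937, 0.0]
wrist_force: [1.0, -1.1, 4.1]
opening: 0.0105
gripper_force: 51.8
```

Run:
```python
from h import *
s=manip.get_state(); M=rot(s).as_matrix(); print(np.degrees(np.arctan2(-M[1,0],-M[0,0])),s['ee_pos'],s['wrist_force'],s['wrist_torque'],s['joints'].round(2),s['opening'])
```

```text
-40.83145297921319 [ 0.55588818 -0.00182022  0.08343595] [ 1.01926575 -1.13486954  4.05987754] [-0.12276238 -0.25091477 -0.022999  ] [-0.18  0.61  0.11  1.9  -0.11  0.64  0.85] 0.01054560316167949
```

play_rows(plan=[[[0, -0.1, 0, 0, 0, -4, 1], [0, -0.1, 0, 0, 0, -4, 1], [0, -0.1, 0, 0, 0, -4, 1], [0, -0.1, 0, 0, 0, -4, 1], [0, -0.1, 0, 0, 0, -4, 1], [0, -0.1, 0, 0, 0, -4, 1], [0, -0.1, 0, 0, 0, -4, 1], [0, 0, 0, 0, 0, -1, 1], [0, 0, 0, 0, 0, 0, 1], [0, 0, 0, 0, 0, 0, 1]]])

```text
clock: 21.85
ee_pos: [0.5558, -0.0023, 0.0835]
tcp_rot: [0.001, 0.104, 0.995, 0.0]
wrist_force: [6.0, -0.9, 3.1]
opening: 0.0107
gripper_force: 51.8
```

```bash
cat > st.py <<'E'
from h import *
s=manip.get_state(); M=rot(s).as_matrix(); print(np.degrees(np.arctan2(-M[1,0],-M[0,0])),s['ee_pos'],s['wrist_force'],s['wrist_torque'],s['joints'].round(2),s['opening'])
E
python3 st.py
```

```text
-11.946226157808036 [ 0.55580854 -0.00225283  0.08347849] [ 5.95958048 -0.89077264  3.0895877 ] [-0.13942099 -1.32556087 -0.03796108] [-0.09  0.6  -0.02  1.9   0.02  0.65  1.24] 0.010743188096654659
```

play_rows(plan=[[[-0.4, 0, 0, 0, 0, -1, 1], [-0.3, 0, 0, 0, 0, -1, 1], [0, 0, 0, 0, 0, -1, 1], [0, 0, 0, 0, 0, 0, 1], [0, 0, 0, 0, 0, 0, 1], [0, 0, 0, 0, 0, 0, 1], [0, 0, 0, 0, 0, 0, 1], [0, 0, 0, 0, 0, 0, 1], [0, 0, 0, 0, 0, 0, 1], [0, 0, 0, 0, 0, 0, 1]]])

```text
clock: 23.1
ee_pos: [0.556, -0.0024, 0.0833]
tcp_rot: [0.0, 0.077, 0.997, 0.0]
wrist_force: [3.4, 0.9, 3.8]
opening: 0.0105
gripper_force: 51.9
```

```bash
python3 st.py
```

```text
-8.843314365185464 [ 0.55595752 -0.00239333  0.08331484] [3.40717601 0.94895836 3.82198377] [ 0.1862417  -1.08713994 -0.07934792] [-0.07  0.6  -0.04  1.89  0.04  0.65  1.28] 0.010541615258099952
```

play_rows(plan=[[[-0.2, 0, 0, 0, 0, -1, 1], [-0.2, 0, 0, 0, 0, -1, 1], [0, 0, 0, 0, 0, -0.5, 1], [0, 0, 0, 0, 0, 0, 1], [0, 0, 0, 0, 0, 0, 1], [0, 0, 0, 0, 0, 0, 1], [0, 0, 0, 0, 0, 0, 1], [0, 0, 0, 0, 0, 0, 1], [0, 0, 0, 0, 0, 0, 1], [0, 0, 0, 0, 0, 0, 1]]])

```text
clock: 24.35
ee_pos: [0.5562, -0.0025, 0.0833]
tcp_rot: [-0.0, 0.055, 0.998, -0.0]
wrist_force: [0.8, 1.8, 4.4]
opening: 0.0107
gripper_force: 51.9
```

```bash
python3 st.py
python3 - <<'E'
from h import *
i=eyes.camera_info('wrist'); im=eyes.get_image('wrist'); np.save('w6.npy',im); np.save('w6p.npy',i['pose'])
cv2.imwrite('pics/w6.png',cv2.resize(im[130:330,125:390][:,:,::-1],None,fx=3,fy=3,interpolation=cv2.INTER_CUBIC))
print(proj(i,[.593,-.0091,.055]))
E
```

```text
-6.341908234374728 [ 0.55621175 -0.00245507  0.0832757 ] [0.83530903 1.77149381 4.44926288] [ 0.3946538  -0.25102032 -0.07502362] [-0.07  0.6  -0.05  1.89  0.05  0.65  1.32] 0.010673203012345587
(np.float64(254.15338368025965), np.float64(279.72882681134854))
```

play_rows(plan=[[[0, 0, 0, 0, 0, -1, 1], [0, 0, 0, 0, 0, -1, 1], [0, 0, 0, 0, 0, 0, 1], [0, 0, 0, 0, 0, 0, 1], [0, 0, 0, 0, 0, 0, 1], [0, 0, 0, 0, 0, 0, 1], [0, 0, 0, 0, 0, 0, 1], [0, 0, 0, 0, 0, 0, 1], [0, 0, 0, 0, 0, 0, 1], [0, 0, 0, 0, 0, 0, 1]]])

```text
clock: 25.65
ee_pos: [0.5563, -0.0025, 0.0833]
tcp_rot: [-0.0, 0.038, 0.999, -0.0]
wrist_force: [-0.4, 1.1, 4.2]
opening: 0.0108
gripper_force: 51.9
```

```bash
python3 st.py
```

```text
-4.347034310196641 [ 0.55631165 -0.00251602  0.08330448] [-0.43022468  1.0997458   4.2466211 ] [ 0.24586348 -0.1006095  -0.08501961] [-0.06  0.6  -0.06  1.89  0.06  0.65  1.34] 0.010776342739953242
```

play_rows(plan=[[[0, 0, 0, 0, 0, -1, 1], [0, 0, 0, 0, 0, -1, 1], [0, 0, 0, 0, 0, 0, 1], [0, 0, 0, 0, 0, 0, 1], [0, 0, 0, 0, 0, 0, 1], [0, 0, 0, 0, 0, 0, 1], [0, 0, 0, 0, 0, 0, 1], [0, 0, 0, 0, 0, 0, 1], [0, 0, 0, 0, 0, 0, 1], [0, 0, 0, 0, 0, 0, 1]]])

```text
clock: 26.9
ee_pos: [0.5563, -0.0025, 0.0833]
tcp_rot: [0.0, 0.02, 1.0, -0.0]
wrist_force: [0.1, 0.5, 4.3]
opening: 0.0104
gripper_force: 51.9
```

```bash
python3 st.py
```

```text
-2.3485182471491317 [ 0.55633092 -0.00250521  0.08329649] [0.07656933 0.48495203 4.30464074] [ 0.11735955 -0.10873581 -0.03149356] [-0.05  0.6  -0.07  1.89  0.06  0.65  1.37] 0.010360719576757115
```

Run:
```python
from h import *
print([manip.get_state()['wrist_torque'][2] for _ in range(3)])
i=eyes.camera_info('wrist'); im=eyes.get_image('wrist'); np.save('w6.npy',im); np.save('w6p.npy',i['pose'])
cv2.imwrite('pics/w6.png',np.vstack([cv2.resize(im[120:300,160:360],None,fx=3,fy=3,interpolation=cv2.INTER_CUBIC)])[:,:,::-1])
print(proj(i,[.593,-.0091,.055]))
```

```text
[np.float64(-0.03149355849972381), np.float64(-0.03149355849972381), np.float64(-0.03149355849972381)]
(np.float64(250.06726844510942), np.float64(279.2658947899472))
```

View pics/w6.png

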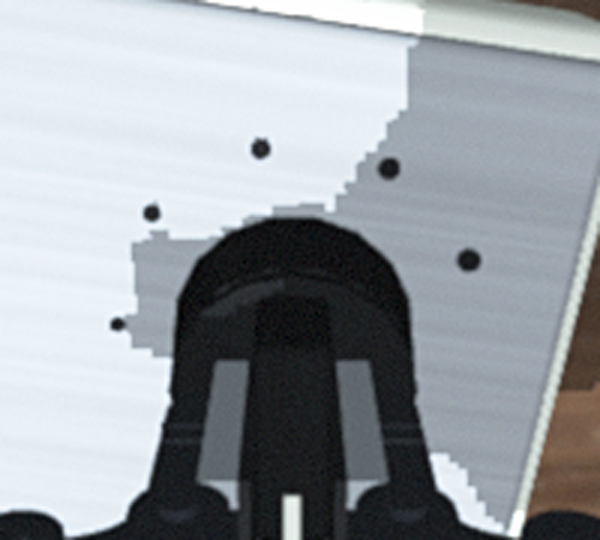

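The view shows the knob's white line at (291,515), straight along the jaws, so it has not slipped in the grip. The tick is hidden behind the gripper. I feel for the stop in small steps.

play_rows(plan=[[[0, 0, 0, 0, 0, -0.5, 1], [0, 0, 0, 0, 0, -0.5, 1], [0, 0, 0, 0, 0, -0.5, 1], [0, 0, 0, 0, 0, 0, 1], [0, 0, 0, 0, 0, 0, 1], [0, 0, 0, 0, 0, 0, 1], [0, 0, 0, 0, 0, 0, 1], [0, 0, 0, 0, 0, 0, 1], [0, 0, 0, 0, 0, 0, 1], [0, 0, 0, 0, 0, 0, 1]]])

```text
clock: 28.2
ee_pos: [0.5563, -0.0025, 0.0833]
tcp_rot: [0.0, 0.007, 1.0, -0.0]
wrist_force: [0.8, 1.2, 4.3]
opening: 0.0106
gripper_force: 51.9
```

```bash
python3 st.py
python3 - <<'E'
from h import *
i=dict(eyes.camera_info('wrist'),pose=np.load('w6p.npy'))
P=lambda u,v,z: ray(i,(u+.5)/3-.5+160,(v+.5)/3-.5+120,z)
ang=lambda d: round(float(np.degrees(np.arctan2(d[1],d[0]))),1)
print('right edge',ang(P(520,510,.055)-P(597,190,.055)),'top edge',ang(P(600,58,.055)-P(440,33,.055)))
d=np.array([P(*q,.055)[:2] for q in [(118,324),(151,212),(260,148),(389,168),(469,259)]]); c=np.array([.5566,-.0024])
from scipy.optimize import least_squares
f=least_squares(lambda q:np.hypot(*(d-q[:2]).T)-.037,c);c=f.x;print(c,(f.fun*1e3).round(1))
print([ang(q-c) for q in d])
# same dots in w5
i5=dict(i,pose=np.load('w5p.npy'));P5=lambda u,v,z: ray(i5,(u+.5)/5.3-.5+182,(v+.5)/5.3-.5+86,z)
c=np.array([.5566,-.0024]);print([ang(P5(*q,.055)[:2]-c) for q in [(591,404),(454,475),(307,451),(206,338),(200,182),(299,56),(458,27)]])
E
```

```text
-0.841391910525314 [ 0.55631275 -0.00247687  0.08328997] [0.84339666 1.15629128 4.26146117] [ 0.03396379 -0.19457148 -0.06531937] [-0.05  0.6  -0.08  1.89  0.07  0.65  1.39] 0.010567923366227057
right edge -10.0 top edge 79.0
[ 0.55772602 -0.0020059 ] [-0.8  0.2  0.2 -0.1 -0.6]
[-92.6, -132.1, -171.0, 149.8, 110.5]
[-10.5, -51.1, -91.2, -131.2, -171.1, 148.8, 108.7]
```

Run:
```python
from h import *
i=eyes.camera_info('wrist'); im=eyes.get_image('wrist'); g=im.astype(int).sum(2)//3; s=manip.get_state(); T=rot(s)
print(g[278:312:3,244:270])
for x in (.0,-.008,-.0215): print(x,[np.round(proj(i,s['ee_pos']+T.apply([x+dx,0,-.0236])),1).tolist() for dx in (0,-.002)])
```

```text
[[ 16  20  24  26  24  26  30  25  32  31  28  29  29  29  26  24  27  30
   29  36  25  23  30  27  30  16]
 [ 22  20  22  30  27  27  26  28  28  29  35  28  27  25  32  30  24  31
   29  34  24  31  28  28  23  19]
 [ 23  24  29  28  25  26  31  28  30  24  48  65  57  59  58  53  38  26
   26  25  29  28  25  28  24  23]
 [ 18  18  21  27  26  22  29  28  19  42 145 218 235 234 238 204 108  28
   25  29  25  18  29  28  30  24]
 [ 19  24  24  24  24  26  32  24  14  39 141 219 232 231 235 200 104  32
   28  24  28  28  24  29  17  24]
 [ 21  18  22  26  30  29  27  27  23  40 142 218 232 230 234 198 102  31
   20  30  27  27  29  22  21  21]
 [ 16  19  24  28  22  27  25  19  17  39 143 217 232 231 234 200 108  28
   15  24  30  31  19  24  28  25]
 [ 18  32  36  22  10  19  19  18  24  37 143 217 232 232 235 200 105  26
   20  16  25  17  18  19  38  36]
 [ 52 195 248 245 244 247 216 110  24  32 143 219 232 232 234 198 106  21
   36 146 231 247 243 242 248 196]
 [ 62 193 241 236 236 238 210 109  26  42 143 215 232 230 235 196  89  17
   40 148 225 237 235 237 243 195]
 [ 72 205 244 239 238 242 214 108  28  46 176 254 255 255 254 192  67   0
   42 168 235 236 232 235 240 196]
 [105 210 243 236 236 235 237 234 218 208 229 250 253 253 248 226 201 202
  231 240 237 236 237 238 243 214]]
0.0 [[258.5, 272.5], [258.5, 276.4]]
-0.008 [[258.5, 287.8], [258.5, 291.6]]
-0.0215 [[258.5, 312.5], [258.4, 316.1]]
```

play_rows(plan=[[[0, 0, 0, 0, 0, 0, 1], [0, 0, 0, 0, 0, 0, 1], [0, 0, 0, 0, 0, 0, 1], [0, 0, 0, 0, 0, -0.3, 1], [0, 0, 0, 0, 0, -0.3, 1], [0, 0, 0, 0, 0, -0.3, 1], [0, 0, 0, 0, 0, -0.3, 1], [0, 0, 0, 0, 0, -0.3, 1], [0, 0, 0, 0, 0, 0, 1], [0, 0, 0, 0, 0, 0, 1]]])

```text
clock: 29.5
ee_pos: [0.5564, -0.0025, 0.0833]
tcp_rot: [0.0, -0.006, 1.0, -0.0]
wrist_force: [0.9, -0.1, 4.3]
opening: 0.0104
gripper_force: 51.9
```

```bash
python3 st.py
```

```text
0.650960406695218 [ 0.55636137 -0.00250709  0.08333144] [ 0.89219673 -0.07377279  4.25655264] [-0.00506793 -0.35274343 -0.13822766] [-0.04  0.6  -0.08  1.89  0.08  0.65  1.41] 0.010445657954057719
```

play_rows(plan=[[[0, 0, 0, 0, 0, -0.3, 1], [0, 0, 0, 0, 0, -0.3, 1], [0, 0, 0, 0, 0, -0.3, 1], [0, 0, 0, 0, 0, 0, 1], [0, 0, 0, 0, 0, 0, 1], [0, 0, 0, 0, 0, 0, 1], [0, 0, 0, 0, 0, 0, 1], [0, 0, 0, 0, 0, 0, 1], [0, 0, 0, 0, 0, 0, 1], [0, 0, 0, 0, 0, 0, 1]]])

```text
clock: 30.75
ee_pos: [0.5564, -0.0025, 0.0833]
tcp_rot: [0.0, -0.014, 1.0, -0.0]
wrist_force: [1.2, -0.6, 3.3]
opening: 0.0107
gripper_force: 51.9
```

```bash
python3 st.py
```

```text
1.554855858609348 [ 0.55636843 -0.00249737  0.08331094] [ 1.23737695 -0.63738292  3.28788733] [-0.28776642 -0.49368273 -0.14420579] [-0.04  0.6  -0.09  1.89  0.08  0.65  1.42] 0.010684782618395252
```

The torque rises past the shaft's 0.09 N·m and holds there, so the key is at its stop. I turn back through the keyway play so the pointer is on the tick (−11.1°), unload and release.

play_rows(plan=[[[0, 0, -0.5, 0, 0, 3.2, 1], [0, 0, -0.5, 0, 0, 3.2, 1], [0, 0, 0, 0, 0, 3.2, 1], [0, 0, 0, 0, 0, 3, 1], [0, 0, 0, 0, 0, 0, 1], [0, 0, 0, 0, 0, 0, 1], [0, 0, 0, 0, 0, 0, -1], [0, 0, 0, 0, 0, 0, -1], [0, 0, 0, 0, 0, 0, -1], [0, 0, 0, 0, 0, 0, -1]]])

```text
clock: 32.0
ee_pos: [0.5563, -0.0026, 0.0843]
tcp_rot: [-0.0, 0.096, 0.995, -0.0]
wrist_force: [-0.0, 0.4, 1.0]
opening: 0.0816
gripper_force: 0.0
```

play_rows(plan=[[[0, 0, 0, 0, 0, 0, -1], [0, 0, -5, 0, 0, 0, -1], [0, 0, -20, 0, 0, 0, -1], [0, 0, -25, 0, 0, 0, -1], [0, 0, -25, 0, 0, 0, -1], [-20, 0, -25, 0, 0, 0, -1], [-20, 0, -10, 0, 0, 0, -1], [0, 0, 0, 0, 0, 0, -1], [0, 0, 0, 0, 0, 0, -1], [0, 0, 0, 0, 0, 0, -1]]])

```text
clock: 33.25
ee_pos: [0.5949, -0.01, 0.194]
tcp_rot: [-0.0, 0.096, 0.995, -0.0]
wrist_force: [0.2, 0.5, -0.3]
opening: 0.085
gripper_force: 0.0
```

```bash
python3 st.py
python3 - <<'E'
from h import *
i=eyes.camera_info('wrist'); im=eyes.get_image('wrist'); np.save('w7.npy',im); np.save('w7p.npy',i['pose'])
u,v=map(int,proj(i,[.5566,-.0024,.08])); u0,v0=max(u-65,0),max(v-45,0); print(u,v,u0,v0)
cv2.imwrite('pics/w7.png',cv2.resize(im[v0:v0+100,u0:u0+130],None,fx=6,fy=6,interpolation=cv2.INTER_CUBIC)[:,:,::-1])
E
```

```text
-11.032078755003084 [ 0.5948854  -0.01000111  0.19396304] [ 0.17740942  0.51251282 -0.25439689] [ 0.0126767  -0.02179594 -0.03191272] [-0.07  0.5  -0.02  1.71  0.01  0.93  1.28] 0.08504713327921949
258 139 193 94
```

View pics/w7.png

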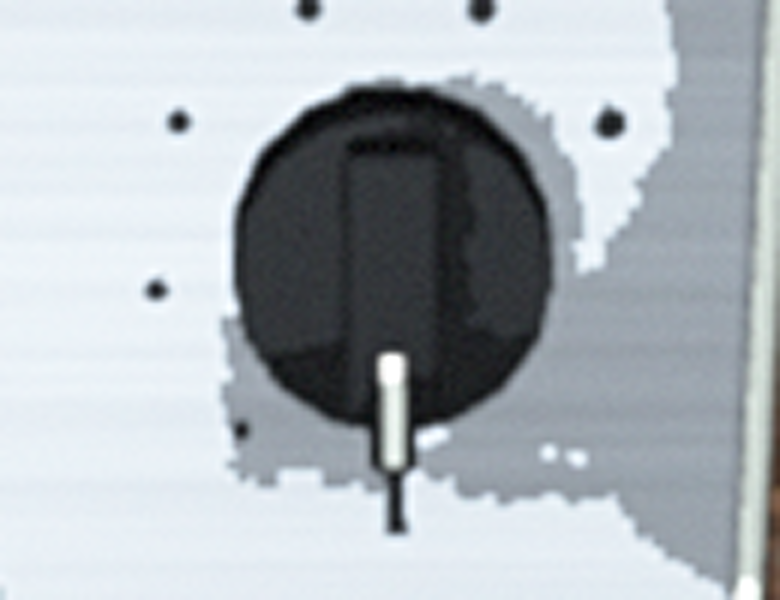

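The view shows the white line, (392,355) to (396,465), running straight into the off tick at (396,510). The knob is seated, the gripper is clear, and nothing else was touched.

```bash
python3 -c "
from plant import manip
print(manip.close_job())"
```

```text
the job is handed in; nothing more can be done
None
```

I put the knob back on its key, pushed it home, turned it to off with its pointer on the off tick, let go and handed the job in after about 33 s; I judged home and off by force, torque and camera, since the key itself is hidden under the knob.

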